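Stack stained panels to dry flat

TASK

Build the drying stack on the stand: lay the wide dark panel centred across the two bearers, put the two spacer sticks across the panel, one straight above each bearer, then lay the narrow dark panel centred on the sticks in line with the wide one, and last stand the steel weight upright on its middle. Leave the lidded jar and the brush where they are.

Things in the scene. Friction and masses are not known exactly. Their poses are not given: they have to be found in the camera images.
- stand: fixed drying stand: a plywood base 160 x 120 x 8 mm carrying two parallel wooden bearers, each 14 mm wide (along x), 110 mm long (along y), their flat tops 30 mm above the table. Origin at the centre of the base's underside, on the table; x runs across the bearers, y along them, z up; the bearers' centre lines are at x = -55 mm and x = +55 mm. The panels lie along x, the sticks along y. It may stand left or right, turned up to about 0.4 rad
- panel_wide_mid (a point): wide panel: dark stained board 170 x 66 x 14 mm, lying flat on the table; the point is its centre (7 mm above its underside), x along its length, y across its width, z up; both faces and ends are alike
- panel_narrow_mid (a point): narrow panel: dark stained board 150 x 46 x 14 mm, lying flat on the table; the point is its centre (7 mm above its underside), x along its length, y across its width, z up; both faces and ends are alike
- stick_a_mid (a point): a plain pale square wooden spacer stick, 90 x 15 x 15 mm, lying flat on the table; the point is its centre (7.5 mm above its underside), x along its length, z up; the two sticks are alike and interchangeable
- stick_b_mid (a point): a plain pale square wooden spacer stick, 90 x 15 x 15 mm, lying flat on the table; the point is its centre (7.5 mm above its underside), x along its length, z up; the two sticks are alike and interchangeable
- weight_mid (a point): steel weight of about 0.55 kg, round, standing upright: a body 46 mm in diameter and 36 mm high, a neck 16 mm in diameter widening over 8 mm to a knob 22 mm in diameter that reaches from 44 to 62 mm above the underside; the point is on the axis, half-way up (31 mm above the underside), z up
- jar: white lidded jar of stain, 64 mm in diameter, 60 mm high, standing on a flat cardboard mat (190 x 140 x 3 mm); origin at the centre of its underside; to be left alone
- brush: paint brush, 170 mm long, lying on the same mat; origin at its middle underneath, x along it; to be left alone
Mind the look-alikes: they are no part of the job. Leave any purple or yellow look-alike of the part that bears panel_narrow_mid alone. Leave any purple look-alike of the part that bears weight_mid alone.

How it is judged:
By the outcome, as a careful person would: the job done as asked, in the order asked, and still so for the second after the job is handed in, with the robot touching nothing.
It also fails if it takes over 128 s, if anything falls off the work surface, if the arm or the gripper's body presses on something with over 40 N, if the wrist force passes 120 N, or if a joint passes its speed limit or range.

ROBOT

A 6-joint arm with a two-finger parallel gripper is mounted at the origin on the work surface. World frame = base frame: x ahead of the robot, y to its left, z up, the work surface at z = 0. Lengths are in m, angles in rad, forces in N, time in s.
With the tool pointing down it reaches from about 0.3 to 0.875 m from the base axis. Payload 6.4 kg.
Tool frame: the origin (TCP) lies on the centre line of the jaws, within the pads' length; the fingertips stand ctrl.tip_extent ahead of it and the grasp point (between the pads) lies 8 mm behind it (ctrl.tip_extent is the distance from the TCP to the fingertips, in m); z points along the fingers, y is the line along which they close (so a half turn about z gives the same grasp; the last joint's range is limited). The gripper opens to 85 mm and grips with 20 to 120 N. Pads are 22 mm wide; open, the fingers measure 114 mm over their backs; the gripper's body (76 mm by 85 mm) begins 54 mm behind the grasp point. The pads swing forward as they close: fully open they stand 13 mm farther back than shut.
Start: joints at [0.943, 0.181, 1.607, -0, 1.354, -0.206], TCP at [0.235, 0.525, 0.242] pointing down, gripper open.
Joint ranges: [-2.99, 2.99], [-0.89, 2.07], [0.3, 2.58], [-1.14, 4.28], [0, 2.63], [-3.12, 3.12]. Speed limits (rad/s): [2.57, 2.57, 3.01, 3.14, 3.14, 3.14].

INTERFACE

Orientations are given as a unit quaternion [w, x, y, z].
In Python, from bench import ctrl gives the robot as it stands.
- The arm moves only by the shell command python3 -m handwheel 'ROWS'. ROWS is JSON, a list of rows, each a list of 7 numbers: the turn, a rotation vector about the tool's x, y, z as a fraction of full scale, then the shift along the tool's x, y, z as a fraction of full scale, then the opening, from 0 (shut) to 1 (fully open). In form: [[rx, ry, rz, x, y, z, jaw], ...]. A call has exactly 8 rows; each row shifts and turns the commanded pose from where the row before left it, along the tool's axes as they then stand; what a row does not reach is not made up. Full scale, the value 1, is 300 mm for a shift and pi rad for a turn. A row lasts 1/10 s, in which the tool goes at most 50 mm and 8.59 degrees, less where a joint would pass 70% of its speed; a pose out of reach is approached as far as the arm can. A call with a number of a shift or a turn outside -1 to 1 is refused whole. A call with a gripper value outside its range is refused whole. The fingers move at their own pace and stop on an object; the grip force is fixed at half the most. Time passes only in rows, so rows that do not move let the fingers close, or fill a call up. It gives the time, the measured TCP pose, the force, the opening and the grip force at its end, in the units of the state.
- ctrl.get_obs(): the state, without advancing time (a new reading comes with each control period).
- ctrl.camera(name): name is "side" or "top" or "wrist"; returns the picture (420x560x3 uint8, blue, green, red); there is no depth.
- ctrl.camera_model(name): a dict with "camera_matrix" (3x3 intrinsics, pixels), "cam_to_world" (4x4, takes a point from camera to world coordinates). Camera axes: x right, y up, looking along -z (the intrinsics and any distortion apply to the point x, -y, -z); pixel columns grow to the right and rows downward; lengths in m; the calibration is good to about 2 mm. A picture is of the moment at which its call begins: read the wrist's pose just before it. camera_model takes no time and is no camera call; for the wrist camera it gives the pose at the moment of the call.
- ctrl.hand_in(): hands the job in; it is judged then, once.
The state is a dict: "time_s": time; "q": joint angles; "dq": joint speeds; "joint_efforts": joint torques, N m; "eef_pos": TCP position; "eef_rot": TCP orientation; "wrist_force": force on the tool from outside, world axes, zero at the start; "torque": the same for the moment, N m; "opening": opening from 0.0 (shut) to 1.0 (fully open); "grasp_force": force on a finger pad.
Only numpy, scipy, OpenCV 4.12 (cv2) and the standard library are available. Lean on these libraries where they do the work, as an engineer would, in place of code of your own. Each camera call takes 0.05 s, during which the arm holds its last target. There are 200 camera calls.

## Working session

There is one attempt and no reset: what is moved stays moved. The work goes in short steps, Python scripts to look and compute and a shell command to move; the robot and the scene stay as the last step left them, time stands still between calls to the robot, and variables do not carry over. Pictures are saved under pics/ and viewed, at most 14 in all, crops included, and the job is handed in when it is done.

```bash
mkdir -p pics; ls
python3 - <<'E'
from bench import ctrl
import cv2,json
o=ctrl.get_obs();print({k:o[k] for k in('time_s','eef_pos','eef_rot','opening','q')},ctrl.tip_extent)
for n in('top','side'):
    im=ctrl.camera(n);cv2.imwrite(f'pics/{n}0.png',im)
    m=ctrl.camera_model(n);print(n,m)
E
```

```text
pics
{'time_s': 0.0, 'eef_pos': array([0.23508092, 0.52418421, 0.24141165]), 'eef_rot': array([-3.39795521e-04,  2.09346482e-01,  9.77841154e-01, -7.82462586e-04]), 'opening': 1.0013673430415662, 'q': array([ 9.42704072e-01,  1.81524847e-01,  1.60796992e+00, -1.30930522e-05,
        1.35380395e+00, -2.06276100e-01])} 0.011
top {'camera_matrix': array([[420.89033393,   0.        , 280.1592426 ],
       [  0.        , 420.89033393, 212.92464204],
       [  0.        ,   0.        ,   1.        ]]), 'cam_to_world': array([[ 0.00727328,  0.99773709, -0.06684161,  0.5684415 ],
       [-0.99992752,  0.00789804,  0.00908745,  0.01208001],
       [ 0.0095948 ,  0.06677067,  0.99772221,  0.85920601],
       [ 0.        ,  0.        ,  0.        ,  1.        ]])}
side {'camera_matrix': array([[391.420397  ,   0.        , 275.10754451],
       [  0.        , 391.420397  , 205.37030325],
       [  0.        ,   0.        ,   1.        ]]), 'cam_to_world': array([[ 0.97825173,  0.12587282, -0.1648623 ,  0.4982951 ],
       [-0.20593849,  0.4945407 , -0.84440442, -0.69200028],
       [-0.02475645,  0.85999158,  0.50970736,  0.44470838],
       [ 0.        ,  0.        ,  0.        ,  1.        ]])}
```

View pics/top0.png

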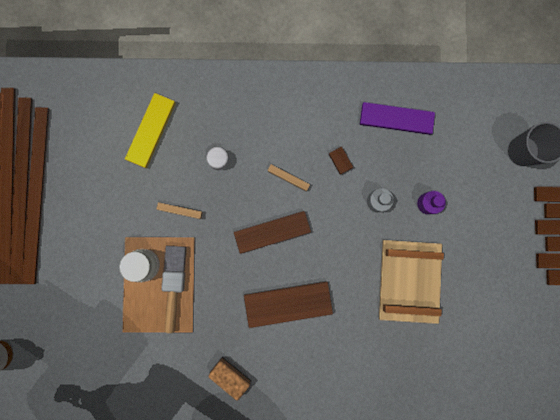

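View pics/side0.png

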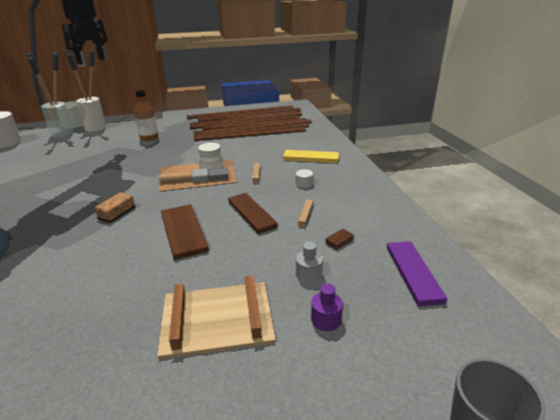

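The top view shows the wide panel at (288,304), narrow panel (273,232), sticks (289,177) and (179,210), weight (382,200) and stand (411,281). The jar and brush are on the mat, with purple and yellow decoys. The side view agrees. I'll take an enlarged crop next.

Run:
```python
import cv2
im=cv2.imread('pics/top0.png')[155:335,225:455]
cv2.imwrite('pics/crop1.png',cv2.resize(im,None,fx=3.3,fy=3.3,interpolation=cv2.INTER_CUBIC))
```

```text
(no output)
```

View pics/crop1.png

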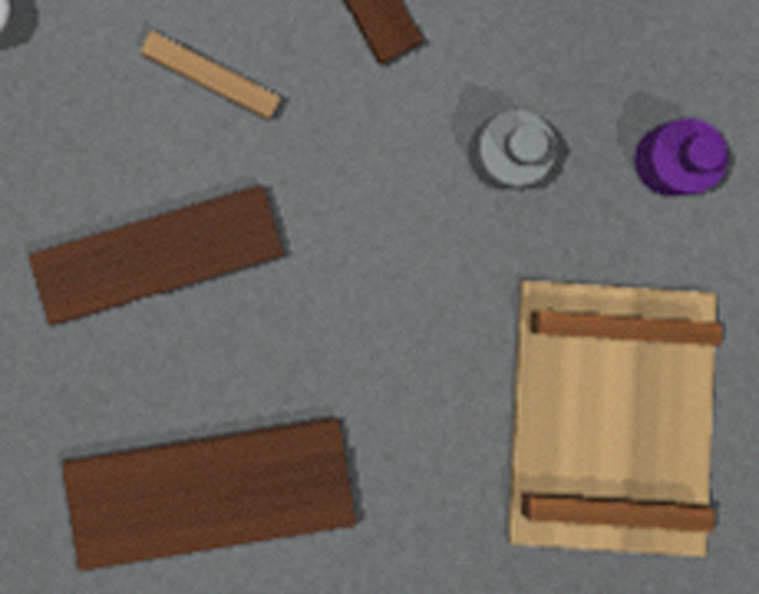

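Crop reading:
- Wide panel corners: (64,461), (341,418), (357,523), (80,570)
- Narrow panel corners: (30,256), (263,186), (286,255), (52,324)
- Stick corners: (151,30), (284,100), (274,118), (141,50)
- Bearer tops: (539,313)–(721,333) and (531,507)–(715,518)
- Weight knob centre: (529,145)

```bash
cat > h.py <<'E'
import numpy as np,cv2
from bench import ctrl
from scipy.spatial.transform import Rotation as R
def w(px,z,m):
    px=np.atleast_2d(px).astype(float);K=m['camera_matrix'];T=m['cam_to_world']
    d=np.c_[(px[:,0]-K[0,2])/K[0,0],-(px[:,1]-K[1,2])/K[1,1],-np.ones(len(px))]@T[:3,:3].T
    return T[:3,3]+d*((z-T[2,3])/d[:,2])[:,None]
def pix(P,m):
    P=np.atleast_2d(P);T=m['cam_to_world'];K=m['camera_matrix']
    c=(P-T[:3,3])@T[:3,:3];return np.c_[K[0,0]*c[:,0]/-c[:,2]+K[0,2],K[1,1]*-c[:,1]/-c[:,2]+K[1,2]]
def rect(c): # 4 corners in order, first edge long
    c=np.array(c)[:,:2];a=(c[1]-c[0]+c[2]-c[3])/2;b=(c[3]-c[0]+c[2]-c[1])/2
    return c.mean(0).round(4),np.linalg.norm(a).round(4),np.linalg.norm(b).round(4),'ang',round(np.arctan2(a[1],a[0]),3)
def rot():
    q=ctrl.get_obs()['eef_rot'];return R.from_quat([q[1],q[2],q[3],q[0]])
def go(x,y,z=None,yaw=None):
    """print row units: tool shift (frac of .3) and rz (frac of pi) to reach target. yaw=angle of tool y (closing line)"""
    o=ctrl.get_obs();r=rot();p=o['eef_pos'];z=p[2] if z is None else z
    ty=r.as_matrix()[:,1];cur=np.arctan2(ty[1],ty[0])
    print('t',round(o['time_s'],2),'pos',p.round(4),'yaw',round(cur,3),'q6',o['q'][5].round(2),'open',round(o['opening'],3),'grip',np.round(o['grasp_force'],1),'F',np.round(o['wrist_force'],1))
    print('tool shift/0.3',(r.inv().apply(np.array([x,y,z])-p)/.3).round(4),'tilt',r.as_matrix()[:,2].round(4))
    if yaw is not None:
        d=(yaw-cur+np.pi/2)%np.pi-np.pi/2
        print('rz total/pi',round(-d/np.pi,4),'(alt',round(-(d-np.sign(d)*np.pi)/np.pi,4),')')
E
python3 - <<'E'
from h import *
m=ctrl.camera_model('top')
f=lambda c:(np.array(c)+.5)/3.3-.5+[225,155]
for n,c,z in [('wide',[(64,461),(341,418),(357,523),(80,570)],.014),('narrow',[(30,256),(263,186),(286,255),(52,324)],.014),('stick',[(151,30),(284,100),(274,118),(141,50)],.015),
 ('bear up',[(539,313),(722,323),(720,344),(539,333)],.03),('bear lo',[(531,496),(716,507),(714,530),(531,519)],.03),('base',[(523,281),(717,292),(706,556),(511,543)],.008)]:
    print(n,*rect(w(f(c),z,m)))
print('weight',w(f([(529,145)]),.062,m),w(f([(516,149)]),.036,m))
im=cv2.imread('pics/top0.png')[195:225,150:210];h=cv2.cvtColor(im,cv2.COLOR_BGR2HSV)
k=cv2.inRange(h,(5,80,110),(25,255,255));c=max(cv2.findContours(k,0,1)[0],key=cv2.contourArea)
r=cv2.minAreaRect(c);print(r);b=cv2.boxPoints(r)+[150,195];print('stickB',*rect(w(b,.015,m)))
print(ctrl.camera_model('wrist'))
E
```

```text
wide [ 0.4441 -0.0135] 0.1687 0.0643 ang -1.406
narrow [0.5867 0.0194] 0.148 0.0438 ang -1.274
stick [ 0.6975 -0.013 ] 0.0919 0.0133 ang -2.044
bear up [ 0.5449 -0.2625] 0.1089 0.0122 ang -1.621
bear lo [ 0.4361 -0.2568] 0.1091 0.0134 ang -1.624
base [ 0.4902 -0.2594] 0.119 0.1592 ang -1.625
weight [[ 0.65083156 -0.19486426  0.062     ]] [[ 0.65105681 -0.19381567  0.036     ]]
((28.641468048095703, 15.173171997070312), (44.49001693725586, 7.473204612731934), 12.094757080078125)
stickB [0.6289 0.2081] 0.015 0.0894 ang -0.187
{'camera_matrix': array([[363.89013636,   0.        , 276.00369149],
       [  0.        , 363.89013636, 210.09546559],
       [  0.        ,   0.        ,   1.        ]]), 'cam_to_world': array([[ 4.08801317e-01, -8.66187745e-01, -2.87402632e-01,
         1.60310275e-01],
       [ 9.12622914e-01,  3.87673323e-01,  1.29725909e-01,
         5.57683038e-01],
       [-9.48659310e-04, -3.15322350e-01,  9.48984149e-01,
         3.74066248e-01],
       [ 0.00000000e+00,  0.00000000e+00,  0.00000000e+00,
         1.00000000e+00]])}
```

```bash
cat >> h.py <<'E'
def go2(x,y,z,yaw,alt=False):
    "rotate first (rz), then shift in the rotated tool frame"
    o=ctrl.get_obs();r=rot();p=o['eef_pos'];M=r.as_matrix();cur=np.arctan2(M[1,1],M[0,1])
    d=(yaw-cur+np.pi/2)%np.pi-np.pi/2
    if alt:d-=np.sign(d)*np.pi
    r2=r*R.from_rotvec([0,0,-d])
    print('t',round(o['time_s'],2),'pos',p.round(4),'yaw',round(cur,3),'q6',o['q'][5].round(2),'open',round(o['opening'],3),'grip',np.round(o['grasp_force'],1),'F',np.round(o['wrist_force'],1),'down',M[:,2].round(3))
    print('rz/pi',round(-d/np.pi,4),'then shift',(r2.inv().apply(np.array([x,y,z])-p)/.3).round(4))
E
python3 -c "
from h import *
go2(.4441,-.0135,.1,.165)"
```

```text
t 0.1 pos [0.2351 0.5242 0.2415] yaw 1.149 q6 -0.21 open 1.0 grip 0.0 F [-0.2 -0.1  1.1] down [-0.001 -0.001 -1.   ]
rz/pi 0.3132 then shift [-1.882   0.3934  0.4731]
```

```bash
python3 -m handwheel '[[0,0,0.0447,0,0,0,1],[0,0,0.0447,0,0,0,1],[0,0,0.0447,0,0,0,1],[0,0,0.0447,0,0,0,1],[0,0,0.0447,0,0,0,1],[0,0,0.0447,0,0,0,1],[0,0,0.045,0,0,0,1],[0,0,0,0,0,0,1]]'
python3 -m handwheel '[[0,0,0,-0.12,0.025,0,1],[0,0,0,-0.12,0.025,0,1],[0,0,0,-0.12,0.025,0,1],[0,0,0,-0.12,0.025,0,1],[0,0,0,-0.12,0.025,0,1],[0,0,0,-0.12,0.025,0,1],[0,0,0,-0.12,0.025,0,1],[0,0,0,-0.12,0.025,0,1]]'
python3 -m handwheel '[[0,0,0,-0.12,0.025,0.06,1],[0,0,0,-0.12,0.025,0.06,1],[0,0,0,-0.12,0.025,0.06,1],[0,0,0,-0.12,0.025,0.06,1],[0,0,0,-0.12,0.025,0.06,1],[0,0,0,-0.12,0.025,0.06,1],[0,0,0,-0.12,0.025,0.06,1],[0,0,0,-0.08,0.02,0.05,1]]'
python3 -m handwheel '[[0,0,0,0,0,0,1],[0,0,0,0,0,0,1],[0,0,0,0,0,0,1],[0,0,0,0,0,0,1],[0,0,0,0,0,0,1],[0,0,0,0,0,0,1],[0,0,0,0,0,0,1],[0,0,0,0,0,0,1]]'
python3 - <<'E'
from h import *
m=ctrl.camera_model('wrist');im=ctrl.camera('wrist');cv2.imwrite('pics/w1.png',im);print(m['cam_to_world'].round(5).tolist())
go2(.4441,-.0135,.014,.165)
E
```

```text
time_s: 0.9
eef_pos: [0.2352, 0.5244, 0.2418]
eef_rot: [0.0, 0.647, 0.763, -0.0]
wrist_force: [0.6, 0.7, 0.5]
opening: 0.996
grasp_force: 0.0
time_s: 1.7
eef_pos: [0.342, 0.249, 0.2422]
eef_rot: [0.0, 0.645, 0.765, 0.0]
wrist_force: [0.8, -0.4, 0.1]
opening: 1.001
grasp_force: 0.0
time_s: 2.5
eef_pos: [0.4453, -0.0144, 0.1004]
eef_rot: [0.0, 0.645, 0.764, -0.0]
wrist_force: [-0.2, 0.3, -0.3]
opening: 0.995
grasp_force: 0.0
time_s: 3.3
eef_pos: [0.445, -0.0121, 0.1014]
eef_rot: [0.0, 0.646, 0.763, 0.0]
wrist_force: [0.5, 0.5, 0.3]
opening: 0.997
grasp_force: 0.0
[[0.98623, -0.15688, -0.05228, 0.4308], [0.16536, 0.93588, 0.31111, 0.0681], [0.00012, -0.31547, 0.94893, 0.23397], [0.0, 0.0, 0.0, 1.0]]
t 3.35 pos [ 0.445  -0.0122  0.1014] yaw 0.165 q6 -0.46 open 1.001 grip 0.0 F [ 0.3 -0.3 -0.8] down [ 0. -0. -1.]
rz/pi 0.0001 then shift [-0.0039 -0.0037  0.2913]
```

View pics/w1.png

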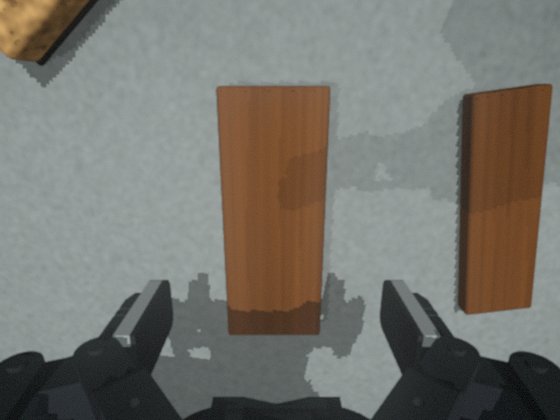

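The wrist view shows the wide panel between the fingers, with corners about (218,86), (330,86), (320,334) and (229,334). The narrow panel is to the right with corners (466,95), (551,85), (531,307) and (466,313).

Run:
```python
from h import *
m=ctrl.camera_model('wrist')
print(*rect(w([(218,86),(229,334),(320,334),(330,86)],.014,m)))
print(*rect(w([(470,95),(466,313),(531,307),(551,85)],.014,m)))
```

```text
[ 0.4434 -0.0136] 0.1686 0.0647 ang -1.404
[0.5862 0.0194] 0.148 0.0453 ang -1.26
```

```bash
python3 -m handwheel '[[0,0,0,-0.004,-0.004,0.05,1],[0,0,0,0,0,0.05,1],[0,0,0,0,0,0.05,1],[0,0,0,0,0,0.05,1],[0,0,0,0,0,0.05,1],[0,0,0,0,0,0.04,1],[0,0,0,0,0,0.018,1],[0,0,0,0,0,0,1]]'
python3 -m handwheel '[[0,0,0,0,0,0,1],[0,0,0,0,0,0,0.5],[0,0,0,0,0,0,0.5],[0,0,0,0,0,0,0.5],[0,0,0,0,0,0,0.5],[0,0,0,0,0,0,0.5],[0,0,0,0,0,0,0.5],[0,0,0,0,0,0,0.5]]'
python3 -m handwheel '[[0,0,0,0,0,0,0.5],[0,0,0,0,0,0,0.5],[0,0,0,0,0,-0.05,0.5],[0,0,0,0,0,-0.05,0.5],[0,0,0,0,0,-0.05,0.5],[0,0,0,0,0,-0.05,0.5],[0,0,0,0,0,-0.05,0.5],[0,0,0,0,0,0,0.5]]'
python3 -c "
from h import *
go2(.4904,-.2595,.12,1.52)"
```

```text
time_s: 4.15
eef_pos: [0.4434, -0.0135, 0.0083]
eef_rot: [-0.001, 0.646, 0.763, -0.0]
wrist_force: [-0.3, 0.0, -0.0]
opening: 0.997
grasp_force: 0.0
time_s: 4.95
eef_pos: [0.4447, -0.0138, 0.01]
eef_rot: [0.001, 0.646, 0.763, 0.0]
wrist_force: [-1.9, 1.1, 7.2]
opening: 0.748
grasp_force: 65.6
time_s: 5.75
eef_pos: [0.4457, -0.0141, 0.086]
eef_rot: [0.002, 0.646, 0.763, 0.001]
wrist_force: [0.8, -0.3, -1.6]
opening: 0.75
grasp_force: 67.4
t 5.75 pos [ 0.4457 -0.0141  0.086 ] yaw 0.165 q6 -0.46 open 0.75 grip 67.4 F [ 0.8 -0.3 -1.6] down [ 0.005 -0.001 -1.   ]
rz/pi -0.4312 then shift [-0.191  -0.8096 -0.1115]
```

```bash
python3 -m handwheel '[[0,0,-0.043,0,0,-0.05,0.5],[0,0,-0.043,0,0,-0.04,0.5],[0,0,-0.043,0,0,-0.02,0.5],[0,0,-0.043,0,0,0,0.5],[0,0,-0.043,0,0,0,0.5],[0,0,-0.043,0,0,0,0.5],[0,0,-0.043,0,0,0,0.5],[0,0,-0.043,0,0,0,0.5]]'
python3 -m handwheel '[[0,0,-0.043,0,0,0,0.5],[0,0,-0.044,0,0,0,0.5],[0,0,0,-0.02,-0.08,0,0.5],[0,0,0,-0.03,-0.12,0,0.5],[0,0,0,-0.03,-0.12,0,0.5],[0,0,0,-0.03,-0.12,0,0.5],[0,0,0,-0.03,-0.12,0,0.5],[0,0,0,-0.03,-0.12,0,0.5]]'
python3 -m handwheel '[[0,0,0,-0.02,-0.1,0,0.5],[0,0,0,-0.001,-0.03,0,0.5],[0,0,0,0,0,0,0.5],[0,0,0,0,0,0,0.5],[0,0,0,0,0,0,0.5],[0,0,0,0,0,0,0.5],[0,0,0,0,0,0,0.5],[0,0,0,0,0,0,0.5]]'
python3 - <<'E'
from h import *
m=ctrl.camera_model('wrist');im=ctrl.camera('wrist');cv2.imwrite('pics/w2.png',im)
go2(.4904,-.2595,.04,1.52)
E
```

```text
time_s: 6.55
eef_pos: [0.4435, -0.0135, 0.1161]
eef_rot: [-0.0, 0.159, 0.987, 0.0]
wrist_force: [0.3, 1.0, 0.6]
opening: 0.75
grasp_force: 67.3
time_s: 7.35
eef_pos: [0.4841, -0.2213, 0.116]
eef_rot: [-0.0, 0.026, 1.0, 0.0]
wrist_force: [0.4, -0.5, -0.1]
opening: 0.754
grasp_force: 67.4
time_s: 8.15
eef_pos: [0.4887, -0.2588, 0.117]
eef_rot: [0.0, 0.025, 1.0, -0.0]
wrist_force: [-0.4, -0.1, -0.9]
opening: 0.751
grasp_force: 67.3
t 8.2 pos [ 0.4888 -0.2589  0.117 ] yaw 1.52 q6 -2.22 open 0.752 grip 67.3 F [-0.6 -0.1 -1.9] down [ 0. -0. -1.]
rz/pi -0.0001 then shift [-0.0055 -0.0016  0.2568]
```

View pics/w2.png

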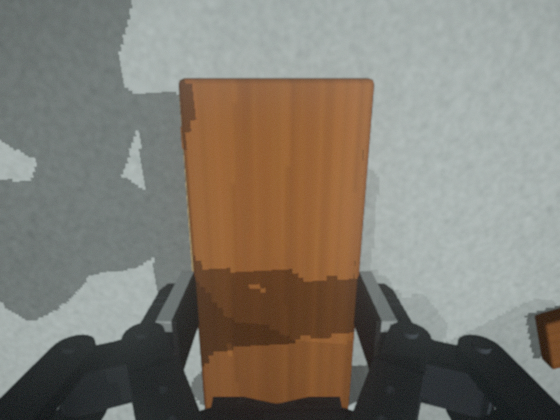

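The held panel is seen with its near end at (180–374, 80). The stand isn't visible in this view, so I'll project where it should be.

Run:
```python
from h import *
m=ctrl.camera_model('wrist');print(m['cam_to_world'].round(3).tolist())
a=-.051;c,s=np.cos(a),np.sin(a)
P=np.array([[u,v,.008] for u,v in[(-.08,-.06),(-.08,.06),(.08,.06),(.08,-.06)]]);P[:,:2]=P[:,:2]@np.array([[c,s],[-s,c]])+[.4904,-.2595]
print(P.round(3).tolist(),pix(P,m).round(0).tolist(),pix(P,ctrl.camera_model('top')).round(0).tolist())
pc=[(180,80),(203,398),(350,398),(374,80)]
z=.117+.014-.009
print(*[w(pc,z,m).round(4).tolist()])
im=ctrl.camera('top');cv2.imwrite('pics/top1.png',im)
```

```text
[[0.05, -0.948, -0.316, 0.407], [0.999, 0.048, 0.015, -0.255], [0.001, -0.316, 0.949, 0.25], [0.0, 0.0, 0.0, 1.0]]
[[0.407, -0.315, 0.008], [0.414, -0.195, 0.008], [0.573, -0.204, 0.008], [0.567, -0.324, 0.008]] [[180.0, 95.0], [370.0, 95.0], [353.0, 312.0], [197.0, 312.0]] [[439.0, 323.0], [379.0, 320.0], [383.0, 239.0], [442.0, 243.0]]
[[0.4024, -0.2862, 0.122], [0.5359, -0.2938, 0.122], [0.5392, -0.2283, 0.122], [0.4057, -0.2222, 0.122]]
```

View pics/top1.png

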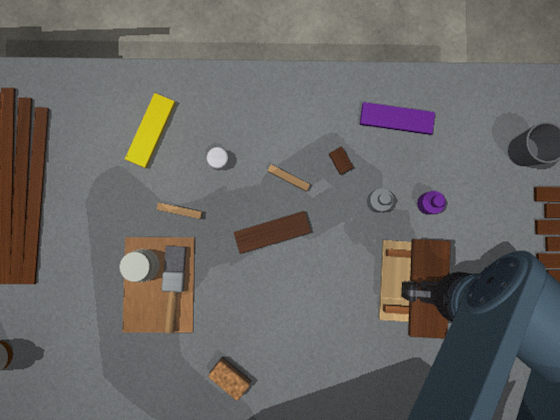

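```bash
python3 -m handwheel '[[0,0,0,-0.005,-0.002,0.04,0.5],[0,0,0,0,0,0.06,0.5],[0,0,0,0,0,0.06,0.5],[0,0,0,0,0,0.05,0.5],[0,0,0,0,0,0.03,0.5],[0,0,0,0,0,0.008,0.5],[0,0,0,0,0,0,0.5],[0,0,0,0,0,0,0.5]]'
python3 -m handwheel '[[0,0,0,0,0,0.003,0.5],[0,0,0,0,0,0.003,0.5],[0,0,0,0,0,0.003,0.5],[0,0,0,0,0,0,0.5],[0,0,0,0,0,0,0.5],[0,0,0,0,0,0,0.5],[0,0,0,0,0,0,0.5],[0,0,0,0,0,0,0.5]]'
```

```text
time_s: 9.05
eef_pos: [0.4906, -0.2603, 0.0431]
eef_rot: [0.0, 0.026, 1.0, -0.0]
wrist_force: [0.1, -1.4, -1.2]
opening: 0.753
grasp_force: 67.4
time_s: 9.85
eef_pos: [0.4903, -0.2601, 0.0401]
eef_rot: [0.0, 0.026, 1.0, -0.0]
wrist_force: [0.1, 0.1, 2.9]
opening: 0.749
grasp_force: 67.8
```

```bash
python3 -m handwheel '[[0,0,0,0,0,0,1],[0,0,0,0,0,0,1],[0,0,0,0,0,0,1],[0,0,0,0,0,0,1],[0,0,0,0,0,-0.05,1],[0,0,0,0,0,-0.1,1],[0,0,0,0,0,-0.1,1],[0,0,0,0,0,-0.1,1]]'
python3 -m handwheel '[[0,0,0.045,0,0,0,0.6],[0,0,0.045,0,0,0,0.6],[0,0,0.045,0,0,0,0.6],[0,0,0.045,0,0,0,0.6],[0,0,0.045,0,0,0,0.6],[0,0,0.045,0,0,0,0.6],[0,0,0.045,0,0,0,0.6],[0,0,0.045,0,0,0,0.6]]'
python3 -m handwheel '[[0,0,0.045,0,0,0,0.6],[0,0,0.045,0,0,0,0.6],[0,0,0.045,0,0,0,0.6],[0,0,0.045,0,0,0,0.6],[0,0,0.045,0,0,0,0.6],[0,0,0.049,0,0,0,0.6],[0,0,0,0,0,0,0.6],[0,0,0,0,0,0,0.6]]'
python3 -c "
from h import *
go2(.6975,-.013,.12,-.473)"
```

```text
time_s: 10.65
eef_pos: [0.4901, -0.2599, 0.147]
eef_rot: [0.0, 0.026, 1.0, -0.0]
wrist_force: [0.0, 0.7, -0.8]
opening: 0.998
grasp_force: 0.0
time_s: 11.45
eef_pos: [0.4903, -0.26, 0.146]
eef_rot: [0.001, 0.56, 0.829, -0.0]
wrist_force: [-0.3, -0.1, 0.5]
opening: 0.6
grasp_force: 0.0
time_s: 12.25
eef_pos: [0.4903, -0.26, 0.1456]
eef_rot: [0.0, 0.851, 0.525, 0.0]
wrist_force: [0.3, -1.0, -0.3]
opening: 0.598
grasp_force: 0.0
t 12.25 pos [ 0.4903 -0.26    0.1456] yaw -0.465 q6 -0.24 open 0.598 grip 0.0 F [ 0.3 -1.  -0.3] down [ 0.001 -0.001 -1.   ]
rz/pi 0.0026 then shift [1.0478 0.2398 0.0852]
```

```bash
python3 -m handwheel '[[0,0,0.003,0.06,0.012,0,0.6],[0,0,0,0.11,0.026,0,0.6],[0,0,0,0.12,0.027,0,0.6],[0,0,0,0.12,0.027,0,0.6],[0,0,0,0.12,0.027,0,0.6],[0,0,0,0.12,0.027,0,0.6],[0,0,0,0.12,0.027,0,0.6],[0,0,0,0.12,0.027,0.02,0.6]]'
python3 -m handwheel '[[0,0,0,0.12,0.027,0.04,0.6],[0,0,0,0.04,0.012,0.025,0.6],[0,0,0,0,0,0,0.6],[0,0,0,0,0,0,0.6],[0,0,0,0,0,0,0.6],[0,0,0,0,0,0,0.6],[0,0,0,0,0,0,0.6],[0,0,0,0,0,0,0.6]]'
cat >> h.py <<'E'
def mont(name,box):
    x0,y0,x1,y1=box
    wi=ctrl.camera('wrist');tp=ctrl.camera('top')
    cv2.imwrite('pics/%s_w.png'%name,wi);cv2.imwrite('pics/%s_t.png'%name,tp)
    s=400/max(x1-x0,y1-y0);c=cv2.resize(tp[y0:y1,x0:x1],None,fx=s,fy=s,interpolation=cv2.INTER_CUBIC)
    a=cv2.resize(wi,(400,300));o=np.zeros((max(300,c.shape[0]),400+c.shape[1],3),np.uint8);o[:300,:400]=a;o[:c.shape[0],400:]=c
    cv2.imwrite('pics/%s.png'%name,o);print('scale top',s)
E
python3 - <<'E'
from h import *
mont('m1',(360,220,460,340))
go2(.6975,-.013,.015,-.473)
E
```

```text
time_s: 13.05
eef_pos: [0.6676, -0.0492, 0.1401]
eef_rot: [0.001, 0.853, 0.521, 0.001]
wrist_force: [0.1, -0.6, 1.6]
opening: 0.601
grasp_force: 0.0
time_s: 13.85
eef_pos: [0.6985, -0.0139, 0.1198]
eef_rot: [0.0, 0.855, 0.519, 0.0]
wrist_force: [0.3, -0.3, -0.7]
opening: 0.601
grasp_force: 0.0
scale top 3.3333333333333335
t 13.95 pos [ 0.6985 -0.0135  0.1196] yaw -0.479 q6 0.29 open 0.602 grip 0.0 F [ 0.3 -0.4  0.2] down [ 0. -0. -1.]
rz/pi -0.0018 then shift [-1.000e-04 -4.000e-03  3.485e-01]
```

View pics/m1.png

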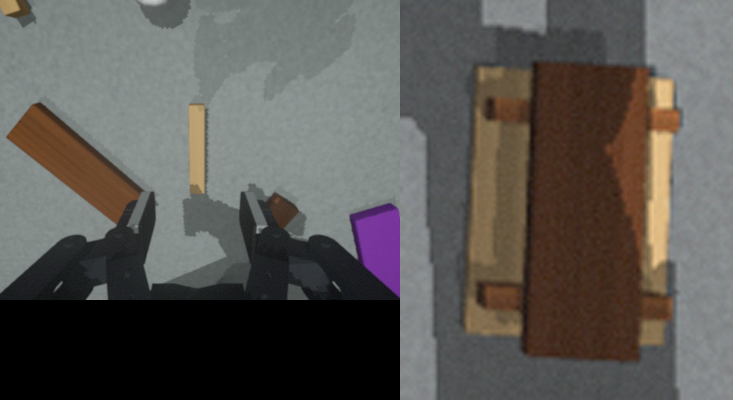

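The wide panel lies across both bearers, with top-crop corners (533,62), (649,67), (638,360) and (524,352). The stick is between the fingers, and a small dark block sits nearby.

Run:
```python
from h import *
t=ctrl.camera_model('top');m=ctrl.camera_model('wrist')
print('panel',*rect(w((np.array([(124,352),(133,62),(249,67),(238,360)])+.5)/3.3333-.5+[360,220],.044,t)))
print('stick',*rect(w((np.array([(190,104),(191,193),(205,193),(205,104)]))/.7143,.015,m)))
P=w([(329,152),(344,148),(354,168),(339,174)],.015,t)
print('block in tool frame',rot().inv().apply(P-ctrl.get_obs()['eef_pos']).round(3).tolist())
```

```text
panel [ 0.491  -0.2569] 0.1672 0.0667 ang -0.049
stick [ 0.6989 -0.0124] 0.0901 0.0139 ang -2.043
block in tool frame [[-0.048, 0.083, 0.105], [-0.071, 0.104, 0.105], [-0.108, 0.077, 0.105], [-0.086, 0.052, 0.105]]
```

```bash
python3 -m handwheel '[[0,0,-0.002,0,-0.002,0.04,0.6],[0,0,0,0,0,0.06,0.6],[0,0,0,0,0,0.06,0.6],[0,0,0,0,0,0.06,0.6],[0,0,0,0,0,0.06,0.6],[0,0,0,0,0,0.05,0.6],[0,0,0,0,0,0.018,0.6],[0,0,0,0,0,0,0.6]]'
python3 -m handwheel '[[0,0,0,0,0,0,0],[0,0,0,0,0,0,0],[0,0,0,0,0,0,0],[0,0,0,0,0,0,0],[0,0,0,0,0,0,0],[0,0,0,0,0,0,0],[0,0,0,0,0,0,0],[0,0,0,0,0,0,0]]'
python3 -m handwheel '[[0,0,0,0,0,-0.05,0],[0,0,0,0,0,-0.08,0],[0,0,0,0,0,-0.08,0],[0,0,0,0,0,-0.08,0],[0,0,0,0,0,-0.08,0],[0,0,0,0,0,-0.04,0],[0,0,0,0,0,0,0],[0,0,0,0,0,0,0]]'
python3 -c "
from h import *
go2(.5453,-.2623,.1,-.051)"
```

```text
time_s: 14.75
eef_pos: [0.6973, -0.0127, 0.0134]
eef_rot: [-0.001, 0.853, 0.522, -0.001]
wrist_force: [0.8, -0.2, 0.0]
opening: 0.596
grasp_force: 0.0
time_s: 15.55
eef_pos: [0.6991, -0.0131, 0.0165]
eef_rot: [0.001, 0.853, 0.522, 0.001]
wrist_force: [-0.3, 0.3, 6.8]
opening: 0.149
grasp_force: 62.5
time_s: 16.35
eef_pos: [0.6975, -0.0128, 0.1373]
eef_rot: [-0.0, 0.853, 0.522, -0.0]
wrist_force: [-0.3, -0.4, -1.0]
opening: 0.153
grasp_force: 61.8
t 16.35 pos [ 0.6975 -0.0128  0.1373] yaw -0.472 q6 0.28 open 0.153 grip 61.8 F [-0.3 -0.4 -1. ] down [-0.001  0.    -1.   ]
rz/pi -0.134 then shift [-0.8564 -0.4643  0.1246]
```

```bash
python3 -m handwheel '[[0,0,-0.0447,0,0,0,0],[0,0,-0.0447,0,0,0,0],[0,0,-0.0446,0,0,0,0],[0,0,0,-0.08,-0.044,0,0],[0,0,0,-0.12,-0.065,0,0],[0,0,0,-0.12,-0.065,0,0],[0,0,0,-0.12,-0.065,0,0],[0,0,0,-0.12,-0.065,0,0]]'
python3 -m handwheel '[[0,0,0,-0.12,-0.065,0,0],[0,0,0,-0.12,-0.065,0.04,0],[0,0,0,-0.056,-0.03,0.06,0],[0,0,0,0,0,0.024,0],[0,0,0,0,0,0,0],[0,0,0,0,0,0,0],[0,0,0,0,0,0,0],[0,0,0,0,0,0,0]]'
python3 -c "
from h import *
go2(.5453,-.2623,.059,-.051)"
```

```text
time_s: 17.15
eef_pos: [0.5963, -0.1765, 0.1357]
eef_rot: [-0.002, 0.725, 0.689, -0.001]
wrist_force: [0.5, -0.0, 0.3]
opening: 0.15
grasp_force: 61.7
time_s: 17.95
eef_pos: [0.5469, -0.2616, 0.1014]
eef_rot: [0.001, 0.724, 0.689, 0.0]
wrist_force: [0.1, 0.3, -0.7]
opening: 0.152
grasp_force: 61.7
t 17.95 pos [ 0.5469 -0.2616  0.1014] yaw -0.049 q6 -0.59 open 0.152 grip 61.7 F [ 0.1  0.3 -0.7] down [ 0.001 -0.001 -1.   ]
rz/pi 0.0005 then shift [-0.0025 -0.0053  0.1412]
```

```bash
python3 -m handwheel '[[0,0,0,-0.0025,-0.005,0.03,0],[0,0,0,0,0,0.04,0],[0,0,0,0,0,0.04,0],[0,0,0,0,0,0.02,0],[0,0,0,0,0,0.004,0],[0,0,0,0,0,0.002,0],[0,0,0,0,0,0,0],[0,0,0,0,0,0,0]]'
python3 -m handwheel '[[0,0,0,0,0,0.002,0],[0,0,0,0,0,0.002,0],[0,0,0,0,0,0.002,0],[0,0,0,0,0,0,0],[0,0,0,0,0,0,0],[0,0,0,0,0,0,0],[0,0,0,0,0,0,0],[0,0,0,0,0,0,0]]'
```

```text
time_s: 18.75
eef_pos: [0.544, -0.2625, 0.0604]
eef_rot: [-0.001, 0.725, 0.689, -0.0]
wrist_force: [-4.9, 3.0, 12.0]
opening: 0.149
grasp_force: 63.1
time_s: 19.55
eef_pos: [0.5441, -0.2625, 0.0603]
eef_rot: [-0.001, 0.725, 0.689, -0.0]
wrist_force: [-9.3, 6.6, 24.0]
opening: 0.15
grasp_force: 64.7
```

```bash
python3 -m handwheel '[[0,0,0,0,0,-0.003,0],[0,0,0,0,0,-0.003,0],[0,0,0,0,0,0,0.5],[0,0,0,0,0,0,0.5],[0,0,0,0,0,0,0.5],[0,0,0,0,0,0,0.5],[0,0,0,0,0,-0.04,0.5],[0,0,0,0,0,-0.06,0.5]]'
python3 -m handwheel '[[0,0,0,0,0,-0.1,0.5],[0,0,0,0,0,-0.1,0.5],[0,0,0.044,0,0,0,0.5],[0,0,0,0,0,0,0.5],[0,0,0,0,0,0,0.5],[0,0,0,0,0,0,0.5],[0,0,0,0,0,0,0.5],[0,0,0,0,0,0,0.5]]'
python3 -c "
from h import *
go2(.6289,.2081,.12,-.187)"
```

```text
time_s: 20.35
eef_pos: [0.5436, -0.2624, 0.0895]
eef_rot: [-0.001, 0.725, 0.689, -0.0]
wrist_force: [0.7, -0.7, 0.3]
opening: 0.497
grasp_force: 0.0
time_s: 21.15
eef_pos: [0.5441, -0.2628, 0.1492]
eef_rot: [-0.001, 0.77, 0.637, -0.0]
wrist_force: [0.0, -0.4, -0.7]
opening: 0.498
grasp_force: 0.0
t 21.15 pos [ 0.5441 -0.2628  0.1492] yaw -0.188 q6 -0.46 open 0.498 grip 0.0 F [ 0.  -0.4 -0.7] down [-0.001  0.001 -1.   ]
rz/pi -0.0004 then shift [ 1.5947 -0.014   0.0983]
```

```bash
python3 -m handwheel '[[0,0,0,0.06,0,0,0.5],[0,0,0,0.12,-0.002,0,0.5],[0,0,0,0.12,-0.002,0,0.5],[0,0,0,0.12,-0.002,0,0.5],[0,0,0,0.12,-0.002,0,0.5],[0,0,0,0.12,-0.002,0,0.5],[0,0,0,0.12,-0.002,0,0.5],[0,0,0,0.12,-0.002,0,0.5]]'
python3 -m handwheel '[[0,0,0,0.12,-0.002,0,0.5],[0,0,0,0.12,0,0,0.5],[0,0,0,0.12,0,0,0.5],[0,0,0,0.12,0,0,0.5],[0,0,0,0.12,0,0.03,0.5],[0,0,0,0.095,0,0.07,0.5],[0,0,0,0,0,0,0.5],[0,0,0,0,0,0,0.5]]'
python3 -m handwheel '[[0,0,0,0,0,0,0.5],[0,0,0,0,0,0,0.5],[0,0,0,0,0,0,0.5],[0,0,0,0,0,0,0.5],[0,0,0,0,0,0,0.5],[0,0,0,0,0,0,0.5],[0,0,0,0,0,0,0.5],[0,0,0,0,0,0,0.5]]'
python3 - <<'E'
from h import *
mont('m2',(360,220,460,340))
go2(.6289,.2081,.015,-.187)
E
```

```text
time_s: 21.95
eef_pos: [0.5908, 0.0058, 0.1498]
eef_rot: [-0.0, 0.77, 0.638, 0.0]
wrist_force: [1.2, 0.0, -0.4]
opening: 0.498
grasp_force: 0.0
time_s: 22.75
eef_pos: [0.6283, 0.2091, 0.1188]
eef_rot: [-0.001, 0.77, 0.638, -0.001]
wrist_force: [-0.9, 0.0, 0.4]
opening: 0.502
grasp_force: 0.0
time_s: 23.55
eef_pos: [0.6296, 0.2079, 0.1199]
eef_rot: [-0.0, 0.771, 0.637, -0.0]
wrist_force: [-0.5, -1.1, 0.1]
opening: 0.499
grasp_force: 0.0
scale top 3.3333333333333335
t 23.65 pos [0.6296 0.208  0.1199] yaw -0.189 q6 0.33 open 0.498 grip 0.0 F [-0.5 -0.1 -0.2] down [-0.  0. -1.]
rz/pi -0.0007 then shift [-0.     -0.0025  0.3495]
```

View pics/m2.png

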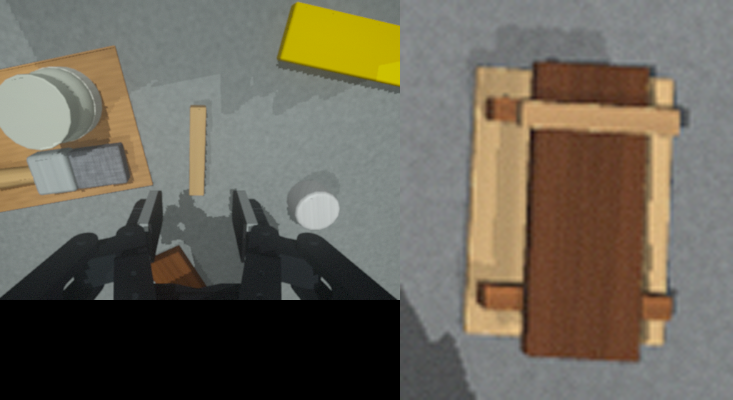

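Stick A lies above the upper bearer, with crop corners (524,102), (682,110), (680,133) and (524,126). Stick B is centred between the fingers at (191–206, 106–194).

Run:
```python
from h import *
t=ctrl.camera_model('top');m=ctrl.camera_model('wrist')
print('placed',*rect(w((np.array([(124,102),(282,110),(280,133),(124,126)])+.5)/3.3333-.5+[360,220],.059,t)))
print('stick',*rect(w((np.array([(191,106),(191,194),(205,194),(206,106)]))/.7143,.015,m)))
```

```text
placed [ 0.5441 -0.2621] 0.0897 0.0134 ang -1.611
stick [0.6298 0.2077] 0.0895 0.014 ang -1.763
```

```bash
python3 -m handwheel '[[0,0,0,0,0,0.04,0.5],[0,0,0,0,0,0.06,0.5],[0,0,0,0,0,0.06,0.5],[0,0,0,0,0,0.06,0.5],[0,0,0,0,0,0.06,0.5],[0,0,0,0,0,0.05,0.5],[0,0,0,0,0,0.015,0.5],[0,0,0,0,0,0,0.5]]'
python3 -m handwheel '[[0,0,0,0,0,0,0],[0,0,0,0,0,0,0],[0,0,0,0,0,0,0],[0,0,0,0,0,0,0],[0,0,0,0,0,0,0],[0,0,0,0,0,0,0],[0,0,0,0,0,0,0],[0,0,0,0,0,0,0]]'
python3 -m handwheel '[[0,0,0,0,0,-0.05,0],[0,0,0,0,0,-0.08,0],[0,0,0,0,0,-0.08,0],[0,0,0,0,0,-0.08,0],[0,0,0,0,0,-0.08,0],[0,0,0,0,0,-0.08,0],[0,0,-0.0435,0,0,0,0],[0,0,0,0,0,0,0]]'
python3 -c "
from h import *
go2(.4355,-.2567,.1,-.051)"
```

```text
time_s: 24.45
eef_pos: [0.629, 0.2078, 0.0152]
eef_rot: [-0.0, 0.771, 0.637, -0.001]
wrist_force: [0.2, 0.6, 0.6]
opening: 0.495
grasp_force: 0.0
time_s: 25.25
eef_pos: [0.6308, 0.2081, 0.0178]
eef_rot: [0.001, 0.771, 0.637, 0.001]
wrist_force: [0.4, -1.0, 6.4]
opening: 0.153
grasp_force: 61.0
time_s: 26.05
eef_pos: [0.6301, 0.208, 0.1533]
eef_rot: [0.001, 0.725, 0.689, 0.001]
wrist_force: [-0.0, 0.0, -0.6]
opening: 0.15
grasp_force: 60.3
t 26.05 pos [0.6301 0.208  0.1533] yaw -0.051 q6 0.19 open 0.15 grip 60.3 F [-0.   0.  -0.6] down [ 0.002  0.    -1.   ]
rz/pi 0.0 then shift [-1.5803 -0.5693  0.1757]
```

```bash
python3 -m handwheel '[[0,0,0,-0.07,-0.025,0,0],[0,0,0,-0.12,-0.043,0,0],[0,0,0,-0.12,-0.043,0,0],[0,0,0,-0.12,-0.043,0,0],[0,0,0,-0.12,-0.043,0,0],[0,0,0,-0.12,-0.043,0,0],[0,0,0,-0.12,-0.043,0,0],[0,0,0,-0.12,-0.043,0,0]]'
python3 -m handwheel '[[0,0,0,-0.12,-0.043,0,0],[0,0,0,-0.12,-0.043,0,0],[0,0,0,-0.12,-0.043,0,0],[0,0,0,-0.12,-0.043,0,0],[0,0,0,-0.12,-0.043,0.03,0],[0,0,0,-0.07,-0.028,0.06,0],[0,0,0,0,0,0.06,0],[0,0,0,0,0,0.026,0]]'
python3 -m handwheel '[[0,0,0,0,0,0,0],[0,0,0,0,0,0,0],[0,0,0,0,0,0,0],[0,0,0,0,0,0,0],[0,0,0,0,0,0,0],[0,0,0,0,0,0,0],[0,0,0,0,0,0,0],[0,0,0,0,0,0,0]]'
python3 -c "
from h import *
go2(.4355,-.2567,.0615,-.051)"
```

```text
time_s: 26.85
eef_pos: [0.5162, -0.0606, 0.151]
eef_rot: [-0.001, 0.727, 0.687, -0.0]
wrist_force: [0.4, -0.1, 0.0]
opening: 0.154
grasp_force: 60.3
time_s: 27.65
eef_pos: [0.4326, -0.256, 0.0966]
eef_rot: [-0.002, 0.727, 0.687, -0.0]
wrist_force: [-0.4, -0.4, -0.4]
opening: 0.149
grasp_force: 60.3
time_s: 28.45
eef_pos: [0.4344, -0.2565, 0.0986]
eef_rot: [0.0, 0.725, 0.688, -0.0]
wrist_force: [0.2, -0.9, -0.2]
opening: 0.153
grasp_force: 60.3
t 28.45 pos [ 0.4344 -0.2565  0.0986] yaw -0.053 q6 -0.72 open 0.153 grip 60.3 F [ 0.2 -0.9 -0.2] down [ 0. -0. -1.]
rz/pi -0.0005 then shift [-0.0006  0.0039  0.1238]
```

```bash
python3 -m handwheel '[[0,0,0,0,0.003,0.03,0],[0,0,0,0,0,0.04,0],[0,0,0,0,0,0.035,0],[0,0,0,0,0,0.012,0],[0,0,0,0,0,0.004,0],[0,0,0,0,0,0,0],[0,0,0,0,0,0,0],[0,0,0,0,0,0,0]]'
```

```text
time_s: 29.25
eef_pos: [0.4352, -0.2565, 0.062]
eef_rot: [-0.0, 0.725, 0.688, 0.0]
wrist_force: [-0.4, -1.1, -0.2]
opening: 0.149
grasp_force: 60.3
```

```bash
python3 -m handwheel '[[0,0,0,0,0,0.003,0],[0,0,0,0,0,0.002,0],[0,0,0,0,0,0,0],[0,0,0,0,0,0,0],[0,0,0,0,0,0,0.5],[0,0,0,0,0,0,0.5],[0,0,0,0,0,0,0.5],[0,0,0,0,0,0,0.5]]'
python3 -m handwheel '[[0,0,0,0,0,-0.05,0.5],[0,0,0,0,0,-0.1,0.5],[0,0,0,0,0,-0.1,0.5],[0,0,0,0,0,-0.1,1],[0,0,0.0445,0,0,0,1],[0,0,0,0,0,0,1],[0,0,0,0,0,0,1],[0,0,0,0,0,0,1]]'
python3 -c "
from h import *
go2(.5865,.0194,.12,-1.267+np.pi/2)"
```

```text
time_s: 30.05
eef_pos: [0.4352, -0.2565, 0.0606]
eef_rot: [-0.0, 0.725, 0.688, -0.0]
wrist_force: [0.2, 0.6, -0.9]
opening: 0.502
grasp_force: 0.0
time_s: 30.85
eef_pos: [0.4347, -0.256, 0.1648]
eef_rot: [-0.001, 0.771, 0.637, -0.0]
wrist_force: [0.1, 0.1, -0.2]
opening: 1.0
grasp_force: 0.0
t 30.85 pos [ 0.4347 -0.256   0.1648] yaw -0.19 q6 -0.58 open 1.0 grip 0.0 F [ 0.1  0.1 -0.2] down [-0.001  0.001 -1.   ]
rz/pi -0.1571 then shift [0.7244 0.7576 0.1498]
```

```bash
python3 -m handwheel '[[0,0,-0.0393,0,0,0,0.8],[0,0,-0.0393,0,0,0,0.8],[0,0,-0.0393,0,0,0,0.8],[0,0,-0.0393,0,0,0,0.8],[0,0,0,0.05,0.05,0,0.8],[0,0,0,0.09,0.095,0,0.8],[0,0,0,0.09,0.095,0,0.8],[0,0,0,0.09,0.095,0,0.8]]'
python3 -m handwheel '[[0,0,0,0.09,0.095,0,0.8],[0,0,0,0.09,0.095,0,0.8],[0,0,0,0.09,0.095,0,0.8],[0,0,0,0.09,0.095,0.07,0.8],[0,0,0,0.045,0.042,0.08,0.8],[0,0,0,0,0,0,0.8],[0,0,0,0,0,0,0.8],[0,0,0,0,0,0,0.8]]'
python3 -m handwheel '[[0,0,0,0,0,0,0.8],[0,0,0,0,0,0,0.8],[0,0,0,0,0,0,0.8],[0,0,0,0,0,0,0.8],[0,0,0,0,0,0,0.8],[0,0,0,0,0,0,0.8],[0,0,0,0,0,0,0.8],[0,0,0,0,0,0,0.8]]'
python3 - <<'E'
from h import *
mont('m3',(360,220,460,340))
go2(.5865,.0194,.012,-1.267+np.pi/2)
E
```

```text
time_s: 31.65
eef_pos: [0.5027, -0.1337, 0.1649]
eef_rot: [-0.001, 0.592, 0.806, -0.0]
wrist_force: [0.5, -0.3, -1.7]
opening: 0.803
grasp_force: 0.0
time_s: 32.45
eef_pos: [0.5877, 0.0176, 0.1214]
eef_rot: [0.0, 0.593, 0.805, 0.0]
wrist_force: [1.0, -0.5, 0.5]
opening: 0.801
grasp_force: 0.0
time_s: 33.25
eef_pos: [0.5875, 0.0187, 0.1207]
eef_rot: [-0.0, 0.593, 0.805, -0.0]
wrist_force: [0.1, -0.9, -0.4]
opening: 0.8
grasp_force: 0.0
scale top 3.3333333333333335
t 33.35 pos [0.5875 0.0187 0.1207] yaw 0.302 q6 -0.47 open 0.8 grip 0.0 F [-0.9 -0.4 -0.3] down [-0.  0. -1.]
rz/pi -0.0007 then shift [ 0.0032 -0.0023  0.3624]
```

View pics/m3.png

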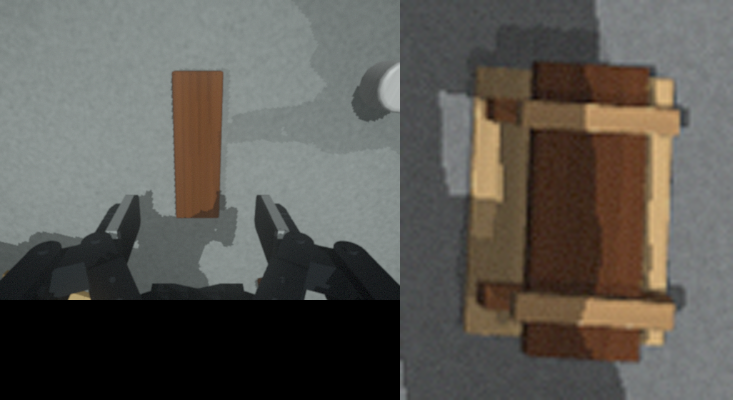

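Stick B sits above the lower bearer, with crop corners (517,293), (674,306), (672,330) and (516,317). The narrow panel is between the fingers with corners (173,71), (223,72), (219,217) and (177,217).

Run:
```python
from h import *
t=ctrl.camera_model('top');m=ctrl.camera_model('wrist')
print('placed',*rect(w((np.array([(117,293),(274,304),(272,330),(116,317)])+.5)/3.3333-.5+[360,220],.059,t)))
c=rect(w((np.array([(173,71),(177,217),(219,217),(223,72)]))/.7143,.014,m));print('narrow',*c)
go2(*c[0],.013,c[-1]+np.pi/2)
```

```text
placed [ 0.4355 -0.2561] 0.0887 0.014 ang -1.641
narrow [0.5873 0.0198] 0.1478 0.0443 ang -1.268
t 33.35 pos [0.5875 0.0187 0.1207] yaw 0.302 q6 -0.47 open 0.8 grip 0.0 F [-0.9 -0.4 -0.3] down [-0.  0. -1.]
rz/pi -0.0003 then shift [0.0037 0.0006 0.3591]
```

```bash
python3 -m handwheel '[[0,0,0,0.0035,-0.001,0.04,0.8],[0,0,0,0,0,0.06,0.8],[0,0,0,0,0,0.06,0.8],[0,0,0,0,0,0.06,0.8],[0,0,0,0,0,0.06,0.8],[0,0,0,0,0,0.06,0.8],[0,0,0,0,0,0.018,0.8],[0,0,0,0,0,0,0.8]]'
python3 -m handwheel '[[0,0,0,0,0,0,0.2],[0,0,0,0,0,0,0.2],[0,0,0,0,0,0,0.2],[0,0,0,0,0,0,0.2],[0,0,0,0,0,0,0.2],[0,0,0,0,0,0,0.2],[0,0,0,0,0,0,0.2],[0,0,0,0,0,0,0.2]]'
python3 -m handwheel '[[0,0,0,0,0,-0.05,0.2],[0,0,0,0,0,-0.08,0.2],[0,0,0,0,0,-0.08,0.2],[0,0,0,0,0,-0.08,0.2],[0,0,0,0,0,-0.08,0.2],[0,0,0,0,0,-0.08,0.2],[0,0,0,0,0,-0.05,0.2],[0,0,0,0,0,0,0.2]]'
python3 -c "
from h import *
go2(.4902,-.259,.12,1.52)"
```

```text
time_s: 34.15
eef_pos: [0.5857, 0.0198, 0.0119]
eef_rot: [-0.001, 0.593, 0.805, -0.001]
wrist_force: [-0.1, 0.6, 0.5]
opening: 0.799
grasp_force: 0.0
time_s: 34.95
eef_pos: [0.588, 0.0194, 0.0147]
eef_rot: [0.001, 0.593, 0.805, 0.001]
wrist_force: [-0.2, 0.4, 6.4]
opening: 0.518
grasp_force: 61.8
time_s: 35.75
eef_pos: [0.5884, 0.0194, 0.1664]
eef_rot: [0.002, 0.593, 0.805, 0.001]
wrist_force: [0.5, 0.3, -0.9]
opening: 0.519
grasp_force: 61.4
t 35.75 pos [0.5884 0.0194 0.1664] yaw 0.302 q6 -0.47 open 0.519 grip 61.4 F [ 0.5  0.3 -0.9] down [ 0.005 -0.001 -1.   ]
rz/pi -0.3878 then shift [ 0.2805 -0.9432  0.1537]
```

```bash
python3 -m handwheel '[[0,0,-0.0431,0,0,0,0.2],[0,0,-0.0431,0,0,0,0.2],[0,0,-0.0431,0,0,0,0.2],[0,0,-0.0431,0,0,0,0.2],[0,0,-0.0431,0,0,0,0.2],[0,0,-0.0431,0,0,0,0.2],[0,0,-0.0431,0,0,0,0.2],[0,0,-0.0431,0,0,0,0.2]]'
python3 -m handwheel '[[0,0,-0.0431,0,0,0,0.2],[0,0,0,0.02,-0.06,0,0.2],[0,0,0,0.035,-0.12,0,0.2],[0,0,0,0.035,-0.12,0,0.2],[0,0,0,0.035,-0.12,0,0.2],[0,0,0,0.035,-0.12,0,0.2],[0,0,0,0.035,-0.12,0,0.2],[0,0,0,0.035,-0.12,0,0.2]]'
python3 -m handwheel '[[0,0,0,0.035,-0.12,0.05,0.2],[0,0,0,0.01,-0.04,0.07,0.2],[0,0,0,0,0,0.03,0.2],[0,0,0,0,0,0,0.2],[0,0,0,0,0,0,0.2],[0,0,0,0,0,0,0.2],[0,0,0,0,0,0,0.2],[0,0,0,0,0,0,0.2]]'
python3 - <<'E'
from h import *
go2(.4902,-.259,.074,1.52)
E
```

```text
time_s: 36.55
eef_pos: [0.5858, 0.0197, 0.1616]
eef_rot: [-0.001, 0.09, 0.996, 0.0]
wrist_force: [0.3, 0.4, -0.3]
opening: 0.515
grasp_force: 61.4
time_s: 37.35
eef_pos: [0.5046, -0.2114, 0.1619]
eef_rot: [-0.001, 0.025, 1.0, 0.001]
wrist_force: [-0.5, 1.1, -1.4]
opening: 0.52
grasp_force: 61.4
time_s: 38.15
eef_pos: [0.4908, -0.2576, 0.1191]
eef_rot: [0.0, 0.025, 1.0, -0.0]
wrist_force: [0.1, -0.9, -1.4]
opening: 0.516
grasp_force: 61.4
t 38.15 pos [ 0.4908 -0.2576  0.1191] yaw 1.521 q6 -2.22 open 0.516 grip 61.4 F [ 0.1 -0.9 -1.4] down [ 0.001 -0.001 -1.   ]
rz/pi 0.0004 then shift [ 0.0019 -0.0047  0.1503]
```

```bash
python3 -m handwheel '[[0,0,0,0.002,-0.005,0.03,0.2],[0,0,0,0,0,0.05,0.2],[0,0,0,0,0,0.04,0.2],[0,0,0,0,0,0.02,0.2],[0,0,0,0,0,0.005,0.2],[0,0,0,0,0,0,0.2],[0,0,0,0,0,0,0.2],[0,0,0,0,0,0,0.2]]'
```

```text
time_s: 38.95
eef_pos: [0.4896, -0.2595, 0.0749]
eef_rot: [0.0, 0.025, 1.0, -0.0]
wrist_force: [0.2, 0.3, 0.2]
opening: 0.512
grasp_force: 61.4
```

```bash
python3 -m handwheel '[[0,0,0,0,0,0.003,0.2],[0,0,0,0,0,0.002,0.2],[0,0,0,0,0,0,0.2],[0,0,0,0,0,0,0.2],[0,0,0,0,0,0,0.2],[0,0,0,0,0,0,0.2],[0,0,0,0,0,0,0.2],[0,0,0,0,0,0,0.2]]'
```

```text
time_s: 39.75
eef_pos: [0.4897, -0.2595, 0.0737]
eef_rot: [0.0, 0.025, 1.0, -0.0]
wrist_force: [-1.6, 1.4, 5.4]
opening: 0.518
grasp_force: 62.1
```

```bash
python3 -m handwheel '[[0,0,0,0,0,0,0.8],[0,0,0,0,0,0,0.8],[0,0,0,0,0,0,0.8],[0,0,0,0,0,0,0.8],[0,0,0,0,0,-0.04,0.8],[0,0,0,0,0,-0.08,0.8],[0,0,0,0,0,-0.1,0.8],[0,0,0,0,0,-0.1,0.8]]'
python3 -c "
from h import *
go2(.651,-.1943,.14,1.52)"
```

```text
time_s: 40.55
eef_pos: [0.4895, -0.2593, 0.1711]
eef_rot: [0.0, 0.025, 1.0, -0.0]
wrist_force: [0.5, -1.1, 0.1]
opening: 0.801
grasp_force: 0.0
t 40.55 pos [ 0.4895 -0.2593  0.1711] yaw 1.52 q6 -2.22 open 0.801 grip 0.0 F [ 0.5 -1.1  0.1] down [ 0. -0. -1.]
rz/pi 0.0001 then shift [-0.5267  0.2436  0.1036]
```

```bash
python3 -m handwheel '[[0,0,0,-0.05,0.02,0,0.6],[0,0,0,-0.1,0.05,0,0.6],[0,0,0,-0.1,0.05,0,0.6],[0,0,0,-0.1,0.05,0,0.6],[0,0,0,-0.1,0.05,0.03,0.6],[0,0,0,-0.077,0.024,0.05,0.6],[0,0,0,0,0,0.02,0.6],[0,0,0,0,0,0,0.6]]'
python3 -m handwheel '[[0,0,0,0,0,0,0.6],[0,0,0,0,0,0,0.6],[0,0,0,0,0,0,0.6],[0,0,0,0,0,0,0.6],[0,0,0,0,0,0,0.6],[0,0,0,0,0,0,0.6],[0,0,0,0,0,0,0.6],[0,0,0,0,0,0,0.6]]'
python3 - <<'E'
from h import *
mont('m4',(360,220,460,340))
go2(.651,-.1943,.051,1.52)
print(pix([[.651,-.1943,.062],[.651,-.1943,.036]],ctrl.camera_model('wrist'))*.7143)
E
```

```text
time_s: 41.35
eef_pos: [0.6502, -0.1932, 0.1373]
eef_rot: [-0.002, 0.025, 1.0, 0.001]
wrist_force: [-0.6, -0.2, -0.8]
opening: 0.601
grasp_force: 0.0
time_s: 42.15
eef_pos: [0.6511, -0.1943, 0.1394]
eef_rot: [-0.0, 0.025, 1.0, 0.0]
wrist_force: [-0.8, -0.0, 0.3]
opening: 0.602
grasp_force: 0.0
scale top 3.3333333333333335
t 42.25 pos [ 0.6512 -0.1942  0.1393] yaw 1.52 q6 -1.98 open 0.601 grip 0.0 F [ 0.1 -1.1 -0.3] down [-0.  0. -1.]
rz/pi 0.0001 then shift [ 5.000e-04 -2.000e-04  2.945e-01]
[[196.83795706 163.25598083]
 [196.84761066 153.40635479]]
```

View pics/m4.png

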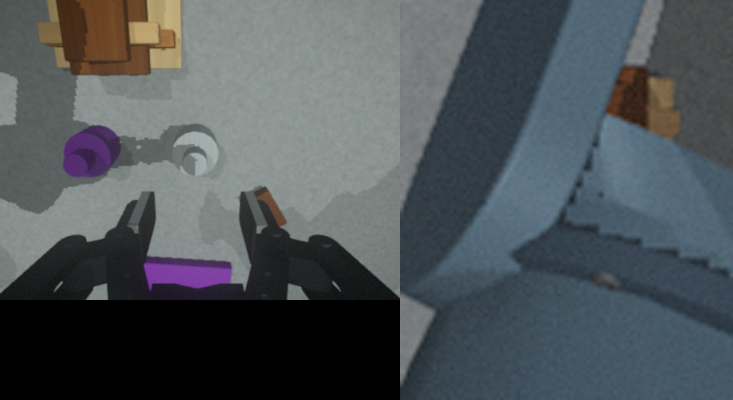

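The weight knob is at (194,163), about 1–2 mm left of the prediction. The purple decoy is well clear of the fingers. Now descending to grip the knob.

```bash
python3 -m handwheel '[[0,0,0,0,-0.005,0.04,0.6],[0,0,0,0,0,0.06,0.6],[0,0,0,0,0,0.06,0.6],[0,0,0,0,0,0.06,0.6],[0,0,0,0,0,0.05,0.6],[0,0,0,0,0,0.021,0.6],[0,0,0,0,0,0,0.6],[0,0,0,0,0,0,0.6]]'
python3 -m handwheel '[[0,0,0,0,0,0,0],[0,0,0,0,0,0,0],[0,0,0,0,0,0,0],[0,0,0,0,0,0,0],[0,0,0,0,0,0,0],[0,0,0,0,0,0,0],[0,0,0,0,0,0,0],[0,0,0,0,0,0,0]]'
python3 -m handwheel '[[0,0,0,0,0,-0.03,0],[0,0,0,0,0,-0.05,0],[0,0,0,0,0,-0.05,0],[0,0,0,0,0,-0.08,0],[0,0,0,0,0,-0.08,0],[0,0,0,0,0,-0.08,0],[0,0,0,0,0,-0.05,0],[0,0,0,0,0,0,0]]'
python3 - <<'E'
from h import *
cv2.imwrite('pics/m5.png',ctrl.camera('wrist'))
go2(.4902,-.259,.16,1.52)
E
```

```text
time_s: 43.05
eef_pos: [0.6515, -0.196, 0.0525]
eef_rot: [0.0, 0.025, 1.0, -0.0]
wrist_force: [0.2, -0.9, -0.2]
opening: 0.597
grasp_force: 0.0
time_s: 43.85
eef_pos: [0.6518, -0.1964, 0.0534]
eef_rot: [0.001, 0.025, 1.0, -0.001]
wrist_force: [-0.7, -1.3, 6.0]
opening: 0.237
grasp_force: 58.8
time_s: 44.65
eef_pos: [0.6528, -0.1965, 0.182]
eef_rot: [0.003, 0.025, 1.0, -0.001]
wrist_force: [1.1, -0.1, -5.8]
opening: 0.232
grasp_force: 59.3
t 44.7 pos [ 0.6517 -0.196   0.1796] yaw 1.52 q6 -1.99 open 0.228 grip 59.2 F [ 0.1 -0.8 -6.3] down [ 0.002 -0.001 -1.   ]
rz/pi 0.0001 then shift [ 0.5272 -0.2369  0.0643]
```

View pics/m5.png

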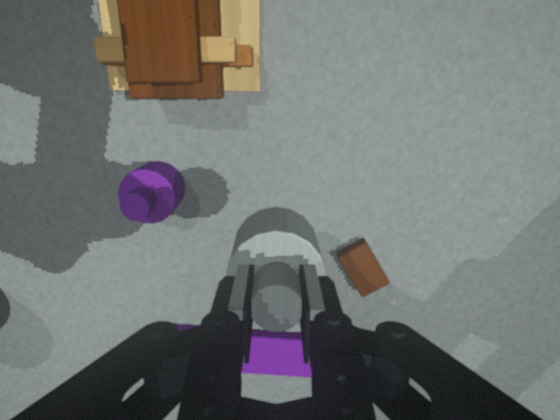

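The weight is held upright between the pads. The stack end at (120–260, 0–100) shows the narrow panel lying on the sticks. Carrying it over now.

```bash
python3 -m handwheel '[[0,0,0,0.03,-0.015,0,0],[0,0,0,0.06,-0.028,0,0],[0,0,0,0.08,-0.035,0,0],[0,0,0,0.09,-0.04,0,0],[0,0,0,0.09,-0.04,0,0],[0,0,0,0.08,-0.037,0,0],[0,0,0,0.06,-0.026,0,0],[0,0,0,0.037,-0.016,0,0]]'
python3 -m handwheel '[[0,0,0,0,0,0.03,0],[0,0,0,0,0,0.03,0],[0,0,0,0,0,0,0],[0,0,0,0,0,0,0],[0,0,0,0,0,0,0],[0,0,0,0,0,0,0],[0,0,0,0,0,0,0],[0,0,0,0,0,0,0]]'
python3 - <<'E'
from h import *
cv2.imwrite('pics/m6.png',ctrl.camera('wrist'))
go2(.4899,-.2593,.1285,1.52)
a=-.051;U=np.array([np.cos(a),np.sin(a),0]);V=np.array([-U[1],U[0],0])
C=np.array([.4899,-.2593,.073]);print(pix([C-.075*U-.023*V,C-.075*U+.023*V,C+.075*U+.023*V],ctrl.camera_model('wrist')).round(0))
E
```

```text
time_s: 45.5
eef_pos: [0.4868, -0.2586, 0.1763]
eef_rot: [-0.002, 0.026, 1.0, 0.001]
wrist_force: [-0.1, 0.3, -6.5]
opening: 0.232
grasp_force: 59.2
time_s: 46.3
eef_pos: [0.4898, -0.2588, 0.1603]
eef_rot: [0.0, 0.025, 1.0, -0.0]
wrist_force: [0.1, -0.3, -6.0]
opening: 0.232
grasp_force: 59.3
t 46.35 pos [ 0.4897 -0.2588  0.1603] yaw 1.52 q6 -2.22 open 0.225 grip 59.3 F [ 0.5  0.5 -5.7] down [ 0. -0. -1.]
rz/pi 0.0001 then shift [-0.0007 -0.0016  0.1059]
[[235. 102.]
 [315. 102.]
 [307. 322.]]
```

View pics/m6.png

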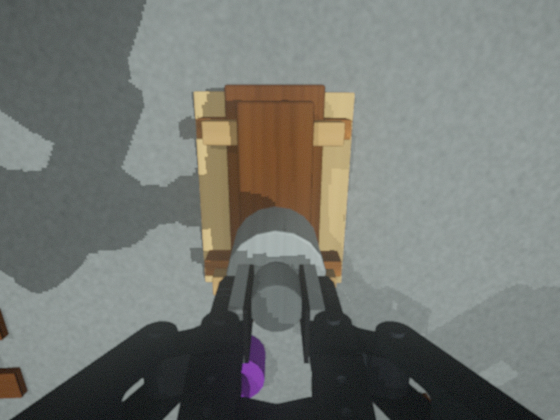

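The narrow panel's end is at (237–314, 102), against a prediction of (235–315, 102). The stack is symmetric, so I'm lowering the weight.

```bash
python3 -m handwheel '[[0,0,0,-0.001,-0.002,0.03,0],[0,0,0,0,0,0.03,0],[0,0,0,0,0,0.025,0],[0,0,0,0,0,0.015,0],[0,0,0,0,0,0.007,0],[0,0,0,0,0,0,0],[0,0,0,0,0,0,0],[0,0,0,0,0,0,0]]'
python3 -m handwheel '[[0,0,0,0,0,0.003,0],[0,0,0,0,0,0.002,0],[0,0,0,0,0,0,0],[0,0,0,0,0,0,0],[0,0,0,0,0,0,0],[0,0,0,0,0,0,0],[0,0,0,0,0,0,0],[0,0,0,0,0,0,0]]'
```

```text
time_s: 47.15
eef_pos: [0.4901, -0.2596, 0.1285]
eef_rot: [0.0, 0.025, 1.0, -0.0]
wrist_force: [0.4, -0.2, -6.1]
opening: 0.229
grasp_force: 59.2
time_s: 47.95
eef_pos: [0.4899, -0.2594, 0.1265]
eef_rot: [0.0, 0.025, 1.0, -0.0]
wrist_force: [0.2, 0.4, -5.8]
opening: 0.226
grasp_force: 59.3
```

```bash
python3 -m handwheel '[[0,0,0,0,0,0.002,0],[0,0,0,0,0,0.002,0],[0,0,0,0,0,0,0],[0,0,0,0,0,0,0],[0,0,0,0,0,0,0],[0,0,0,0,0,0,0],[0,0,0,0,0,0,0],[0,0,0,0,0,0,0]]'
```

```text
time_s: 48.75
eef_pos: [0.4901, -0.2596, 0.1264]
eef_rot: [0.0, 0.025, 1.0, -0.0]
wrist_force: [-4.3, 1.5, 5.7]
opening: 0.227
grasp_force: 60.5
```

Contact made. I'll release gently, rise, move clear and check.

```bash
python3 -m handwheel '[[0,0,0,0,0,0,0.6],[0,0,0,0,0,0,0.6],[0,0,0,0,0,0,0.6],[0,0,0,0,0,0,0.6],[0,0,0,0,0,0,0.6],[0,0,0,0,0,-0.04,0.6],[0,0,0,0,0,-0.08,0.6],[0,0,0,0,0,-0.1,0.6]]'
python3 -m handwheel '[[0,0,0,0,0,-0.1,0.6],[0,0,0,0,0.06,0,0.6],[0,0,0,0,0.12,0,0.6],[0,0,0,0,0.12,0,0.6],[0,0,0,0,0.12,0,0.6],[0,0,0,0,0.12,0,0.6],[0,0,0,0,0.12,0,0.6],[0,0,0,0,0.06,0,0.6]]'
python3 - <<'E'
from h import *
t=ctrl.camera('top')[220:340,360:460];s=ctrl.camera('side')[230:380,130:330]
a=cv2.resize(t,(400,480),interpolation=cv2.INTER_CUBIC);b=cv2.resize(s,(400,300),interpolation=cv2.INTER_CUBIC)
o=np.zeros((480,800,3),np.uint8);o[:,:400]=a;o[:300,400:]=b;cv2.imwrite('pics/fin.png',o)
go2(.49,-.26,.2,1.52)
E
```

```text
time_s: 49.55
eef_pos: [0.4892, -0.2589, 0.1916]
eef_rot: [-0.001, 0.025, 1.0, 0.001]
wrist_force: [0.4, -1.1, 0.3]
opening: 0.602
grasp_force: 0.0
time_s: 50.35
eef_pos: [0.5001, -0.0405, 0.2212]
eef_rot: [-0.0, 0.024, 1.0, 0.0]
wrist_force: [-0.1, -0.4, 0.1]
opening: 0.597
grasp_force: 0.0
t 50.45 pos [ 0.5003 -0.0409  0.2213] yaw 1.524 q6 -1.84 open 0.594 grip 0.0 F [ 0.4 -0.4 -0.3] down [-0.     0.001 -1.   ]
rz/pi 0.0012 then shift [-0.0029 -0.7313  0.0703]
```

View pics/fin.png

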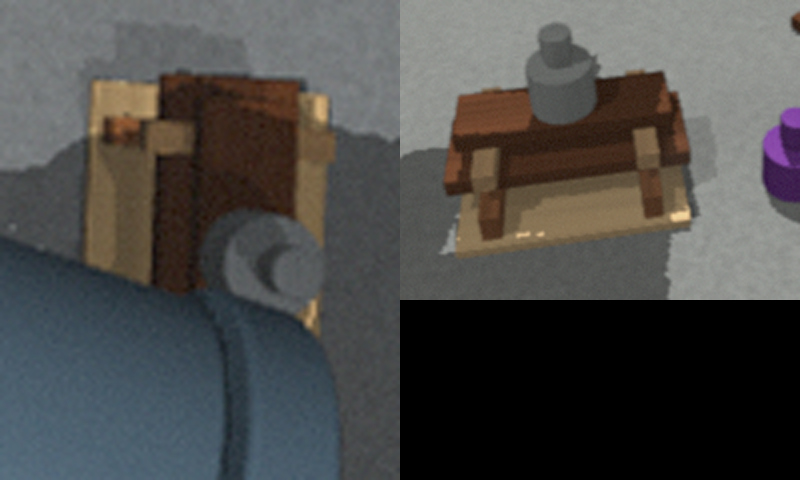

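The side view shows the full stack with the weight upright at mid-panel (562,75), and the arm is clear. Handing in.

```bash
python3 -c "
from bench import ctrl
print(ctrl.hand_in())"
```

```text
the job is handed in; nothing more can be done
None
```

The drying stack is built in the order asked and handed in at about 50 s of the 128 s. The final pictures show the weight upright at the middle, and I left the jar, brush and look-alikes alone; `hand_in` returned no verdict.

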